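# Start up the steam station

### The arm

A 6-joint arm with a two-finger parallel gripper is mounted at the origin on the work surface. World frame = base frame: x ahead of the robot, y to its left, z up, the work surface at z = 0. Lengths are in mm, angles in degrees, forces in N, time in s.
With the tool pointing down it reaches from about 350 to 850 mm from the base axis. Payload 8.1 kg.
Tool frame: the origin (TCP) lies at the very end of the fingers, on their centre line; the grasp point (between the pads) lies r.tcp_to_grasp behind it (r.tcp_to_grasp is the distance from the TCP to the grasp point, in mm); z points along the fingers, y is the line along which they close (so a half turn about z gives the same grasp; the last joint's range is limited). The gripper opens to 85 mm and grips with 20 to 120 N. Pads are 22 mm wide; open, the fingers measure 114 mm over their backs; the gripper's body (76 mm by 85 mm) begins 54 mm behind the grasp point. The pads swing forward as they close: fully open they stand 13 mm farther back than shut.
Start: joints at [60.825, 7.471, 85.268, -0, 87.261, -4.893], TCP at [246.716, 546.934, 231.292] pointing down, gripper open.
Joint ranges: [-169.43, 169.43], [-51.17, 129.36], [1.28, 143.12], [-76.62, 256.62], [0, 156.53], [-152.29, 152.29]. Speed limits (degrees/s): [136.94, 136.94, 159.86, 180, 180, 180].

### API

Orientations are given as [roll, pitch, yaw] about the fixed x, y, z axes, in that order (R = Rz(yaw) Ry(pitch) Rx(roll)).
In Python, from bench import r gives the robot as it stands.
- The arm moves only by the shell command python3 -m handwheel 'ROWS' [OPENING] [FORCE]. ROWS is JSON, a list of rows, each a list of 4 numbers: the shift along the tool's x, y, z in m, then the turn about the tool's z in degrees. A call has 1 to 10 rows; each row shifts and turns the commanded pose from where the row before left it, along the tool's axes as they then stand; what a row does not reach is not made up. A row lasts 1/10 s, in which the tool goes at most 50 mm and 8.59 degrees, less where a joint would pass 70% of its speed; a pose out of reach is approached as far as the arm can. A call is refused whole if a number of a shift passes 0.05 or a number of a turn 8.59, either way. A call with a gripper value outside its range is refused whole. OPENING is the finger opening in m, from 0 to 0.0854, set as the call begins (- or left out, the last holds). The fingers move at their own pace and stop on an object; FORCE is the grip in N (left out, the last holds). Time passes only in rows, so rows that do not move let the fingers close. It gives the time, the measured TCP pose, the force, the opening and the grip force at its end, in the units of the state.
- r.sense(): the state, without advancing time (a new reading comes with each control period).
- r.snapshot(name): name is "scene" or "top" or "wrist"; returns the picture (400x640x3 uint8, red, green, blue); there is no depth.
- r.camera_params(name): a dict with "fx", "fy", "cx", "cy" (pixels), "D" ([k1, k2, p1, p2, k3] as OpenCV has them; the pictures are not rectified), "R" (3x3) and "t" (3): a world point X has camera coordinates R X + t; the wrist camera has in their place "mount" (4x4, takes a point from camera to tool coordinates, whose origin is the TCP and whose axes are the flange's). Camera axes: x right, y down, z forward; pixel columns grow to the right and rows downward; lengths in mm; the calibration is good to about 2 mm. A picture is of the moment at which its call begins: read the wrist's pose just before it. camera_params takes no time and is no camera call.
- r.hand_in(): hands the job in; it is judged then, once.
The state is a dict: "time": time; "joint_pos": joint angles; "qd": joint speeds; "joint_efforts": joint torques, N m; "tool_pos": TCP position; "tcp_rot": TCP orientation; "ft_force": force on the tool from outside, world axes, zero at the start; "wrist_torque": the same for the moment, N m; "finger_gap": finger opening in mm; "grip_force": force on a finger pad.
Only numpy, scipy, OpenCV 4.12 (cv2) and the standard library are available. Lean on these libraries where they do the work, as an engineer would, in place of code of your own. Each camera call takes 0.05 s, during which the arm holds its last target. There are 200 camera calls.

### The job

Get the steam station ready with the tips of the closed fingers: first push the water-filler flap fully shut, then press the raised rear end of the power rocker fully down to switch on, and then press the long key all the way down, keep it there for a good second, and let it go. Keep that order, do not press the round or the square key, and do not lift, carry or push about the cup, the plug, the iron or anything else standing around.

Things in the scene. Friction and masses are not known exactly. Their poses are not given: they have to be found in the camera images.
- station: Steam station of an iron: white plastic box 250 x 390 x 110 mm (x, y, z) with violet side panels, fixed to the table. Origin at the centre of its underside; its x axis points from its front (keys, towards the robot) to its back, y to its left, z up. Flat top (the deck) at z = 110 mm. Three keys stand in a row along its front edge, the rocker at its right rear, the filler flap at its left rear. The keys' and the rocker's sides are parallel to its axes.
- flap (a joint): Angle of the filler flap, a grey plate 80 x 80 x 5 mm hinged along its rear edge (hinge line parallel to the station's y): 0 = shut, flat on the deck; grows as the front edge rises, up to 1.1 rad. It starts ajar, 0.35 to 0.75 rad, stays where it is left (hinge friction 0.05 N m) and shuts under a push of 2 to 4 N from above; the stop at 0 is rigid.
- flap_hinge (a point): Fixed point on the deck side of the flap: middle of the hinge line, at the height of the shut flap's upper face (9 mm above the deck). The shut flap reaches from here 80 mm towards the station's -x and 40 mm to each side in y. A point 35 mm to the station's -x of here lies under the flap's plate at every starting angle. Two 12 mm high hinge lugs stand 1 to 15 mm behind the hinge line.
- flap_edge (a point): Middle of the flap's free front edge, on its upper face; moves with the flap.
- rocker (a joint): Angle of the power rocker: 0 = off (front half level, rear half raised), 0.4 rad = on (rear half pressed down level, front half raised). It stays where it is left (friction 0.025 N m; 2 to 4 N on the rear half turns it); rigid stops at both ends. Starts at 0 to 0.04.
- rocker_far (a point): Point on the upper face of the rocker's rear half, the raised one, 17 mm from the pivot; moves with it. The rocker is a V-shaped grey plate 56 mm long (along the station's x, pivot in the middle) and 36 mm wide in a black frame 6 mm high. When off, this point is 20 mm above the deck and the rear edge 24 mm; when on, the rear half is level, 13 mm above the deck.
- bar_key (a joint): Travel of the long key: cap 18 x 50 mm, long side along the station's y. 0 = up, 0.006 m = fully down; spring return, 1.5 N to start and 5.1 N at the bottom, rigid stop.
- bar_top (a point): Centre of the top face of the long key: cap 18 x 50 mm, long side along the station's y; moves with it. At rest 13 mm above the deck; the black plate round it (46 x 60 mm) is 4 mm high. The three grey keys stand 66 mm apart in a row, in any order.
- round_key (a joint): Travel of the round key: cap 28 mm across. 0 = up, 0.006 m = fully down; spring return, 1.5 N to start and 5.1 N at the bottom, rigid stop.
- round_top (a point): Centre of the top face of the round key: cap 28 mm across; moves with it. At rest 13 mm above the deck; the black plate round it (46 x 60 mm) is 4 mm high. The three grey keys stand 66 mm apart in a row, in any order.
- square_key (a joint): Travel of the square key: cap 25 x 25 mm. 0 = up, 0.006 m = fully down; spring return, 1.5 N to start and 5.1 N at the bottom, rigid stop.
- square_top (a point): Centre of the top face of the square key: cap 25 x 25 mm; moves with it. At rest 13 mm above the deck; the black plate round it (46 x 60 mm) is 4 mm high. The three grey keys stand 66 mm apart in a row, in any order.
- cup: Small white dosing cup, 48 mm across, 42 mm tall, loose on the deck between flap and rocker. Origin under its centre.
- cap: Small grey stepped plug, 32 mm across, 28 mm tall, loose on the deck between the cup and the rocker. Origin under its centre.
- iron: White and violet iron, about 210 x 100 x 140 mm, loose on a rubber mat on the table to the right of the station. Origin under the middle of its sole.
- spray: Clear bottle, 66 mm across, 190 mm tall, loose on the table to the left. Origin under its centre.
- jug: White mug-shaped measuring jug, 90 mm across, 100 mm tall, handle on its +y side, loose on the table to the left. Origin under its centre.
- starch: Can, 56 mm across, 170 mm tall, loose on the table to the right, nearer the robot than the iron. Origin under its centre.
- brush: Wooden-handled brush, 200 mm long, lying on the table to the left, nearer the robot than the bottle. Origin under its middle.
Things that resemble listed ones, but are neither listed nor needed, are in the scene too. Of the things that look like the cup, the smallest one is meant.

How it is judged (in metres and radians):
On the way, in this order (a step that is already met when the one before it is completed fails the run):
1. the filler flap is pushed shut (value of joint flap below 0.06 rad), for 0.2 s.
2. the power rocker is pressed over to on (value of joint rocker above 0.34 rad), for 0.2 s.
3. the long key is held fully down (at least 4.5 of its 6 mm) for 0.7 s (value of joint bar_key above 0.0045 m), for 0.7 s.
At the end, for the whole second after the job is handed in: The flap is shut (within 0.06 rad), the rocker is on (above 0.34 of 0.4 rad), all three keys are up again (within 1.5 mm), the loose things stand within 30 mm of where they were, and the cup and plug are at rest (value of joint flap below 0.06 rad and value of joint rocker above 0.34 rad and value of joint each of bar_key, round_key, square_key below 0.0015 m and distance of each of cup, cap, iron, spray, jug, starch, brush from where it was at the start of the episode below 0.03 m and linear speed of each of cup, cap below 0.02 m/s); the robot touches nothing.
It fails at once if the rocker is switched on while the flap is open, or the flap is opened again after (value of joint rocker above 0.2 rad and value of joint flap above 0.12 rad).
It fails at once if the long key is pressed while the rocker is off (value of joint bar_key above 0.003 m and value of joint rocker below 0.3 rad).
It fails at once if the round or the square key is pressed (value of joint any of round_key, square_key above 0.003 m).
It fails at once if a loose thing is lifted, carried or pushed more than 30 mm (distance of any of cup, cap, iron, spray, jug, starch, brush from where it was at the start of the episode above 0.03 m).
It fails at once if a standing loose thing is tipped (angle between any of cup, cap, iron, spray, jug, starch's own z axis and vertical above 0.5 rad).
It also fails if it takes over 45 s, if anything falls off the work surface, if the arm or the gripper's body presses on something with over 40 N, if the wrist force passes 120 N, or if a joint passes its speed limit or range.

## Working session

There is one attempt and no reset: what is moved stays moved. The work goes in short steps, Python scripts to look and compute and a shell command to move; the robot and the scene stay as the last step left them, time stands still between calls to the robot, and variables do not carry over. Pictures are saved under pics/ and viewed, at most 10 in all, crops included, and the job is handed in when it is done.

```bash
mkdir -p pics
python3 - <<'E'
from bench import r
import cv2,numpy as np
s=r.sense(); print(s['time'],s['tool_pos'],s['tcp_rot'],s['finger_gap'],r.tcp_to_grasp)
for n in('scene','top'):
    cv2.imwrite(f'pics/{n}0.png',r.snapshot(n)[:,:,::-1])
    p=r.camera_params(n); print(n,p['fx'],p['cx'],p['cy'],p['D'],np.round(-np.array(p['R']).T@np.array(p['t'])),np.round(p['R'],3).tolist())
print(r.camera_params('wrist'))
E
```

```text
0.0 [246.44174648 546.45970057 230.27242011] [-1.79896454e+02 -8.74937960e-03  1.55718632e+02] 85.30140273609231 18.700000000000003
scene 410.013106275422 319.23515478444574 201.03219074006662 [0.01734842 0.         0.         0.         0.        ] [1471.   -5.  715.] [[-0.003, 1.0, 0.002], [0.548, 0.003, -0.837], [-0.837, -0.002, -0.548]]
top 460.7792934049936 316.6795104875184 197.05833991734022 [0.04279759 0.         0.         0.         0.        ] [ 317.   -6. 1412.] [[0.003, -1.0, 0.008], [-0.984, -0.004, -0.179], [0.179, -0.008, -0.984]]
{'fx': 326.53836080578833, 'fy': 326.53836080578833, 'cx': 321.40386953464906, 'cy': 192.6353402245244, 'D': array([-0.04755057,  0.        ,  0.        ,  0.        ,  0.        ]), 'mount': array([[ 1.55197536e-03, -9.58921367e-01, -2.83667771e-01,
         7.19840556e+01],
       [ 9.99998712e-01,  1.60421630e-03,  4.81410897e-05,
         3.89673006e-01],
       [ 4.08900942e-04, -2.83667480e-01,  9.58922621e-01,
        -1.43089773e+02],
       [ 0.00000000e+00,  0.00000000e+00,  0.00000000e+00,
         1.00000000e+00]])}
```

View pics/top0.png

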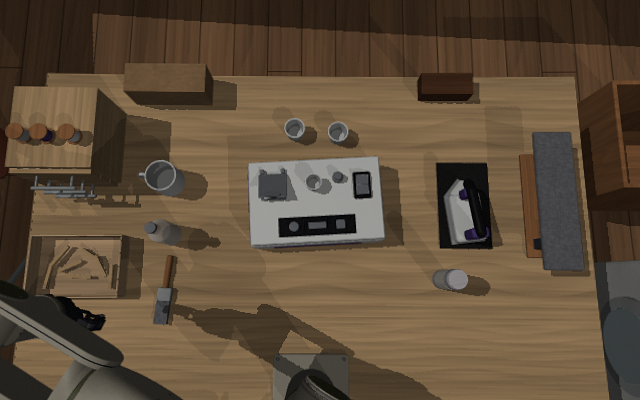

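View pics/scene0.png

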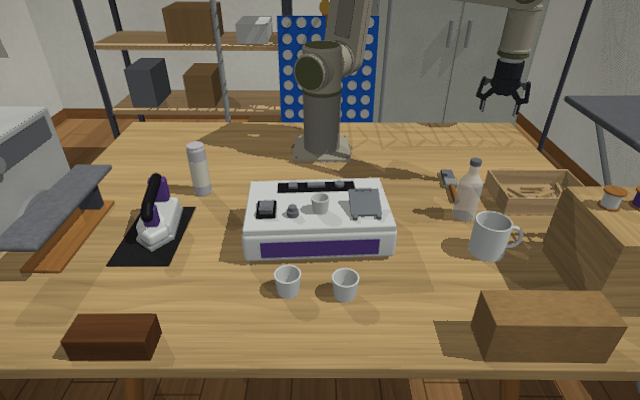

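The top view shows the station at pixels (248–385, 157–247), the flap at (272,184), cup (313,182), plug (338,177), rocker (362,185) and keys at about (294/317/341, 225). The two cups at (294,128) and (338,131) are look-alikes behind the station. For the long key, the candidates are (294,226), (317,225) and (341,224). A close crop plus measurements should settle it.

```bash
cat > h.py <<'E'
import cv2,numpy as np
from bench import r
from scipy.spatial.transform import Rotation as Ro
def cam(n,s=None):
    p=r.camera_params(n); K=np.array([[p['fx'],0,p['cx']],[0,p['fy'],p['cy']],[0,0,1]])
    if n=='wrist':
        T=np.eye(4);T[:3,:3]=Ro.from_euler('xyz',s['tcp_rot'],degrees=True).as_matrix();T[:3,3]=s['tool_pos']
        M=np.linalg.inv(T@p['mount']); return K,p['D'],M[:3,:3],M[:3,3]
    return K,p['D'],np.array(p['R']),np.array(p['t'])
def ray(c,uv,z):
    K,D,R,t=c; uv=np.array(uv,float).reshape(-1,1,2)
    d=np.c_[cv2.undistortPoints(uv,K,D)[:,0],np.ones(len(uv))]@R
    o=-R.T@t; return o+d*((np.atleast_1d(z)-o[2])/d[:,2])[:,None]
def pix(c,P): K,D,R,t=c; return cv2.projectPoints(np.array(P,float).reshape(-1,1,3),cv2.Rodrigues(R)[0],t,K,D)[0][:,0]
E
python3 - <<'E'
from h import *
im=cv2.imread('pics/top0.png'); c=cam('top')
crop=cv2.resize(im[145:260,240:395],None,fx=5,fy=5,interpolation=cv2.INTER_CUBIC); cv2.imwrite('pics/crop.png',crop)
g=cv2.cvtColor(im,cv2.COLOR_BGR2HSV)
m=((g[...,2]>120)&(g[...,1]<45)).astype(np.uint8)
m[:, :240]=0;m[:,395:]=0;m[:150]=0;m[255:]=0
m=cv2.morphologyEx(m,cv2.MORPH_CLOSE,np.ones((3,3)))
k=max(cv2.findContours(m,0,2)[0],key=cv2.contourArea)
h=cv2.convexHull(k)[:,0]
P=ray(c,h,110)[:,:2].astype(np.float32); print('rect110',cv2.minAreaRect(P))
b=((g[...,2]<45)).astype(np.uint8); b[:, :240]=0;b[:,395:]=0;b[:150]=0;b[255:]=0
for k in cv2.findContours(b,0,2)[0]:
    if cv2.contourArea(k)>80:
        print('dark',cv2.boundingRect(k),cv2.minAreaRect(ray(c,k[:,0],115)[:,:2].astype(np.float32)))
E
```

```text
rect110 ((546.6759033203125, -11.326324462890625), (239.55039978027344, 378.30810546875), 3.600677251815796)
dark (279, 214, 77, 23) ((471.5785827636719, -17.055145263671875), (52.174800872802734, 216.62368774414062), 3.373917579650879)
dark (353, 172, 18, 27) ((589.0291137695312, -145.42520141601562), (76.24335479736328, 47.961814880371094), 2.8521246910095215)
```

View pics/crop.png

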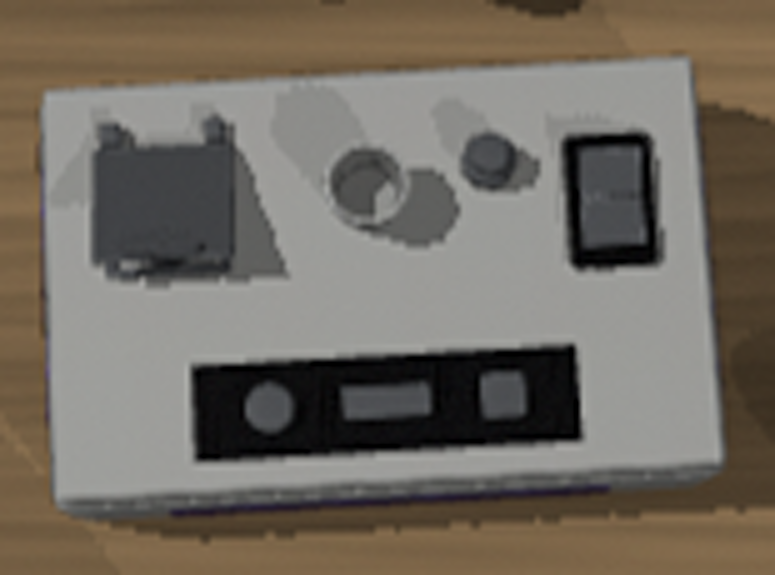

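The crop shows the round key at (270,408), the long bar in the middle at (386,401), and the square key at (502,395). The flap's rear edge is at y≈145 with lugs at (112,132) and (215,127), and the rocker is at (610,200). In full-image pixels the long key is at (317,225). I'll close the fingers and move over the station, staying above the tall items.

```bash
python3 -m handwheel '[[-0.02,-0.015,-0.03,0],[-0.035,-0.03,-0.01,0],[-0.035,-0.03,-0.01,0],[-0.035,-0.03,-0.01,0],[-0.035,-0.03,0,0],[-0.035,-0.03,0,0],[-0.035,-0.03,0,0],[-0.035,-0.03,0,0],[-0.035,-0.03,0,0],[-0.035,-0.03,0,0]]' 0 30; python3 -m handwheel '[[-0.035,-0.03,0,0],[-0.035,-0.03,0,0],[-0.03,-0.03,0,0],[0,0,0,-7],[0,0,0,-7],[0,0,0,-7],[0,0,0,-7],[0,0,0,0],[0,0,0,0]]'
python3 - <<'E'
from h import *
s=r.sense(); print(s['time'],s['tool_pos'],s['tcp_rot'],s['finger_gap'],s['ft_force'])
cv2.imwrite('pics/w1.png',r.snapshot('wrist')[:,:,::-1])
c=cam('top')
for n,u,z in(('bar',(386,401),123),('round',(270,408),123),('square',(502,395),123),('hingeL',(97,146),119),('hingeR',(228,141),119),('rockpivot',(611,196),118),('cup',(367,195),130),('plug',(488,162),125)):
    print(n,np.round(ray(c,(240+(u[0]+.5)/5-.5,145+(u[1]+.5)/5-.5),z)[0],1), np.round(pix(cam('wrist',s),ray(c,(240+(u[0]+.5)/5-.5,145+(u[1]+.5)/5-.5),z)[0])[0],0))
E
```

```text
time: 1.1
tool_pos: [435.1, 147.6, 291.1]
tcp_rot: [-180.0, -0.0, 155.7]
ft_force: [1.9, 0.7, 0.5]
finger_gap: 0.0
grip_force: 0.0
time: 2.0
tool_pos: [488.9, 26.2, 291.0]
tcp_rot: [180.0, -0.0, -176.5]
ft_force: [-0.0, -0.1, 0.3]
finger_gap: -0.1
grip_force: 0.0
2.0 [488.86285739  26.2328024  290.99974043] [ 1.79997030e+02 -3.18208199e-02 -1.76491993e+02] -0.1267434628129261 [-0.04239708 -0.11685416  0.33982353]
bar [471.5 -16.7 123. ] [278. 153.]
round [467.3  48.5 123. ] [346. 153.]
square [475.2 -82.  123. ] [210. 152.]
hingeL [618.8 149.8 119. ] [424. 292.]
hingeR [622.1  74.7 119. ] [357. 292.]
rockpivot [ 591.  -145.6  118. ] [157. 254.]
cup [588.4  -5.5 130. ] [285. 266.]
plug [609.1 -74.7 125. ] [221. 277.]
```

View pics/w1.png

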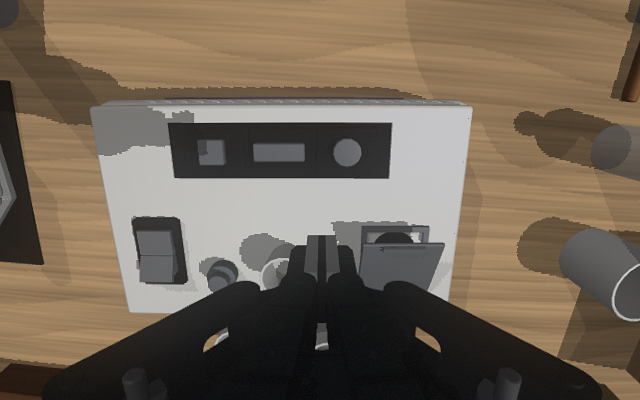

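The wrist view confirms the measurements: the bar is seen at (278,152) against a predicted (278,153). The round key is at (347,152), the square key at (211,152), and the rocker crease at (155,254), each within 2 px of its prediction. The flap is ajar with its front edge at (400,244). I'll move over the flap 42 mm in front of the hinge and press down.

```bash
python3 -m handwheel '[[-0.024,0.0195,0.025,0],[-0.024,0.0195,0.025,0],[-0.024,0.0195,0.025,0],[-0.0226,0.0195,0.025,0],[0,0,0.01,0],[0,0,0.01,0],[0,0,0.01,0],[0,0,0.01,0],[0,0,0.01,0],[0,0,0.01,0]]'; python3 -m handwheel '[[0,0,0.004,0],[0,0,0.003,0],[0,0,0.003,0],[0,0,0.002,0],[0,0,0,0],[0,0,0,0]]'
```

```text
time: 3.05
tool_pos: [578.6, 109.8, 131.4]
tcp_rot: [180.0, 0.1, -176.3]
ft_force: [-0.2, -0.1, 0.7]
finger_gap: -0.2
grip_force: 0.5
time: 3.65
tool_pos: [578.5, 110.2, 119.4]
tcp_rot: [180.0, 0.0, -176.3]
ft_force: [-0.2, 0.5, 0.2]
finger_gap: -0.2
grip_force: 0.0
```

```bash
python3 -m handwheel '[[0,0,0.001,0],[0,0,0.001,0],[0,0,0.001,0],[0,0,0,0],[0,0,0,0]]'
```

```text
time: 4.15
tool_pos: [578.7, 110.3, 118.9]
tcp_rot: [-180.0, 0.1, -176.3]
ft_force: [-9.6, -1.1, 17.8]
finger_gap: 0.1
grip_force: 8.6
```

```bash
python3 -m handwheel '[[0,0,-0.02,0],[0,0,-0.03,0],[0,0,-0.03,0],[-0.0018,-0.0366,0,0],[-0.0018,-0.0366,0,0],[-0.0018,-0.0366,0,0],[-0.0018,-0.0366,0,0],[-0.0018,-0.0366,0,0],[-0.0018,-0.0366,0,0],[-0.0018,-0.0366,0,0]]';  python3 -m handwheel '[[0,0,0.02,0],[0,0,0.015,0],[0,0,0,0]]'
python3 - <<'E'
from h import *
a=r.snapshot('scene')[:,:,::-1]; cv2.imwrite('pics/s2.png',cv2.resize(a[160:270,220:420],None,fx=4,fy=4,interpolation=cv2.INTER_CUBIC))
E
```

```text
time: 5.15
tool_pos: [607.6, -146.1, 196.4]
tcp_rot: [-180.0, 0.0, -176.3]
ft_force: [2.0, 0.7, 0.9]
finger_gap: 0.1
grip_force: 0.0
time: 5.45
tool_pos: [605.5, -143.7, 157.7]
tcp_rot: [179.9, -0.3, -176.3]
ft_force: [-0.8, 0.4, -0.1]
finger_gap: 0.1
grip_force: 0.0
```

View pics/s2.png

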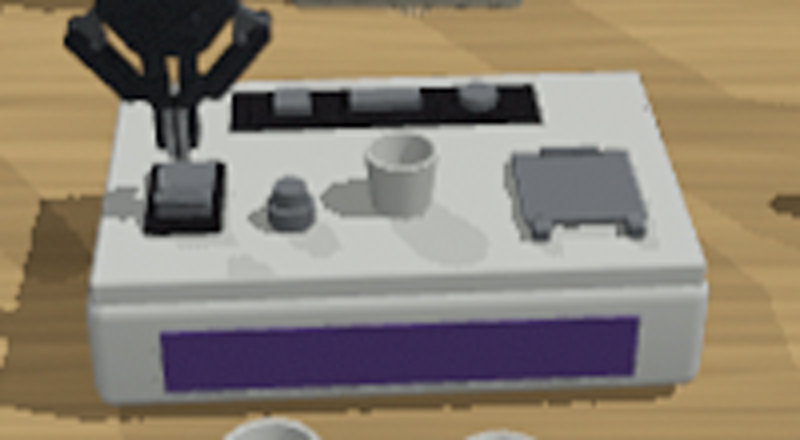

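The flap lies flat at crop (578,190), and the cup and plug are undisturbed. The tip hangs over the rocker at crop (180,155). Next I press its rear half.

```bash
python3 -m handwheel '[[-0.002,0,0.01,0],[0,0,0.01,0],[0,0,0.004,0],[0,0,0.003,0],[0,0,0.003,0],[0,0,0.003,0],[0,0,0.002,0],[0,0,0.002,0],[0,0,0,0]]'
```

```text
time: 6.4
tool_pos: [609.4, -144.6, 124.0]
tcp_rot: [-180.0, -0.0, -176.3]
ft_force: [0.7, -1.3, -0.8]
finger_gap: 0.0
grip_force: 0.1
```

```bash
python3 -m handwheel '[[0,0,0.001,0],[0,0,0.001,0],[0,0,0.001,0],[0,0,0.001,0],[0,0,0,0],[0,0,0,0]]'
```

```text
time: 7.0
tool_pos: [609.6, -144.6, 122.9]
tcp_rot: [-180.0, 0.0, -176.3]
ft_force: [-10.0, 2.6, 17.2]
finger_gap: 0.0
grip_force: 8.9
```

The stop came at z=122.9 (13 mm above the deck) with 17 N, so the rocker is fully on. Next I lift, move above the long key, and check with a picture.

```bash
python3 -m handwheel '[[0,0,-0.02,0],[0,0,-0.03,0],[0,0,-0.03,0],[0.026,0.0273,0,0],[0.026,0.0273,0,0],[0.026,0.0273,0,0],[0.026,0.0273,0,0],[0.0256,0.0273,0,0],[0,0,0.02,0],[0,0,0.02,0]]';  python3 -m handwheel '[[0,0,0.01,0],[0,0,0,0],[0,0,0,0]]'
python3 - <<'E'
from h import *
a=r.snapshot('scene')[:,:,::-1]; cv2.imwrite('pics/s3.png',cv2.resize(a[160:270,220:420],None,fx=4,fy=4,interpolation=cv2.INTER_CUBIC))
E
```

```text
time: 8.0
tool_pos: [471.5, -16.0, 160.9]
tcp_rot: [-180.0, 0.2, -176.2]
ft_force: [-0.3, -0.4, 0.2]
finger_gap: 0.1
grip_force: 0.0
time: 8.3
tool_pos: [471.6, -16.9, 150.7]
tcp_rot: [-180.0, -0.0, -176.3]
ft_force: [-0.3, -0.5, -0.5]
finger_gap: 0.1
grip_force: 0.0
```

View pics/s3.png

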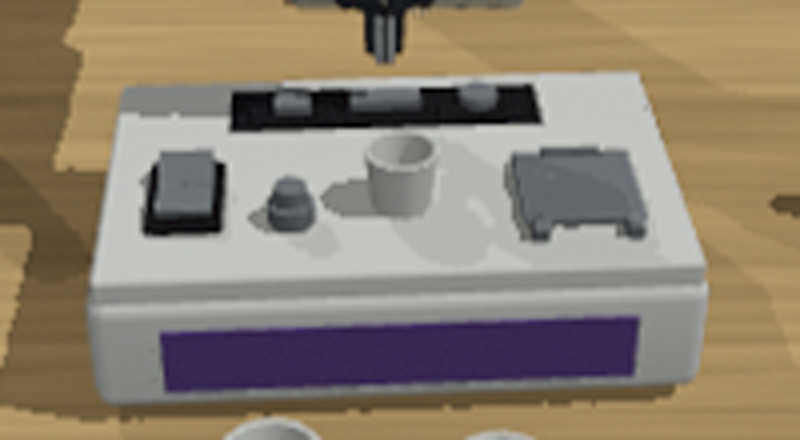

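The rocker's rear half is now level and its front raised (crop 187,165), the flap is still shut, and the tip is above the long key at crop (385,60). Pressing the key.

```bash
python3 -m handwheel '[[0,0,0.01,0],[0,0,0.01,0],[0,0,0.005,0],[0,0,0.003,0],[0,0,0.003,0],[0,0,0.003,0],[0,0,0.001,0],[0,0,0.001,0],[0,0,0,0]]'
```

```text
time: 9.25
tool_pos: [471.5, -16.7, 116.7]
tcp_rot: [-180.0, 0.0, -176.3]
ft_force: [-14.6, 1.5, 23.7]
finger_gap: 0.1
grip_force: 11.8
```

Bottomed at z≈117 with 24 N. I hold for 1.3 s, then release.

```bash
python3 -m handwheel '[[0,0,0,0],[0,0,0,0],[0,0,0,0],[0,0,0,0],[0,0,0,0],[0,0,0,0],[0,0,0,0],[0,0,0,0],[0,0,0,0],[0,0,0,0]]'; python3 -m handwheel '[[0,0,0,0],[0,0,0,0],[0,0,0,0],[0,0,-0.01,0],[0,0,-0.02,0],[0,0,-0.03,0],[0,0,-0.03,0],[0,0,-0.03,0],[0,0,0,0],[0,0,0,0]]'
python3 - <<'E'
from h import *
a=r.snapshot('scene')[:,:,::-1]; cv2.imwrite('pics/s4.png',cv2.resize(a[160:270,220:420],None,fx=4,fy=4,interpolation=cv2.INTER_CUBIC))
E
```

```text
time: 10.25
tool_pos: [471.5, -16.7, 116.7]
tcp_rot: [-180.0, 0.0, -176.3]
ft_force: [-14.1, 1.5, 23.2]
finger_gap: 0.4
grip_force: 11.8
time: 11.25
tool_pos: [472.1, -16.8, 235.0]
tcp_rot: [-180.0, 0.1, -176.3]
ft_force: [-0.9, 0.2, -0.2]
finger_gap: 0.4
grip_force: 0.0
```

View pics/s4.png

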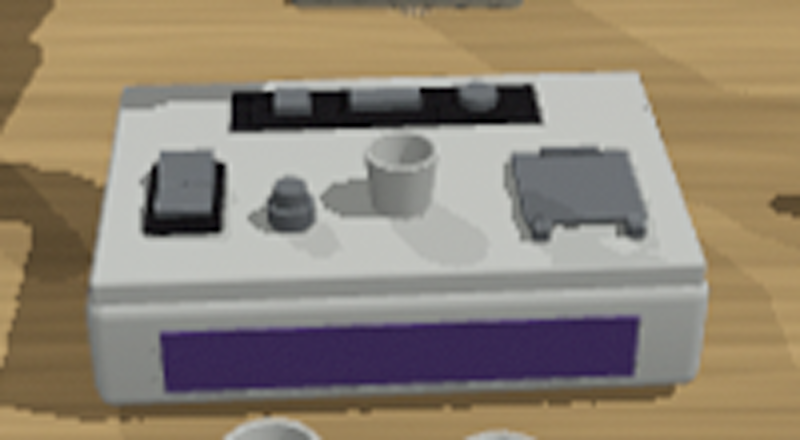

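The flap is shut, the rocker is on, the keys are up again at (292/386/478, 98), and the cup and plug are in place.

```bash
python3 -c "
from bench import r
print(r.hand_in())"
```

```text
the job is handed in; nothing more can be done
None
```

I shut the flap, switched the rocker on, held the long key fully down for over a second and released it, with no loose things touched; the job is handed in, and no verdict was returned.

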